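# Start the press spindle in its thread and hold it

### The job

The spindle of the small bench press has been put back in its threaded brass boss but only lies on top of the first thread. Slide the clear guard fully open along its track, turn the crank backward (anticlockwise seen from above) until you feel the spindle drop into the thread, then turn it forward (clockwise) one full turn. Finish while still gripping the crank's knob, keeping the spindle started and still, and do not disturb the three loose things lying about.

Things in the scene. Friction and masses are not known exactly. Their poses are not given: they have to be found in the camera images.
- press: The grey bench press, fixed to the table; base 190 (x) x 350 (y) mm, 30 mm high, from 75 mm on the -y side of the origin to 275 mm on the +y side. Origin on the table top, straight under the spindle's upright axis; y runs along the guard's track, z up. The brass boss (38 mm across) stands on the axis, its mouth 90 mm above the table. No part of the press outside the guard is higher than the boss, except the spindle with its crank.
- guard (a joint): How far the clear guard has been slid open, in m, along the press's +y: 0 shut (over the crank), 0.20 fully open against its end stop. Slides with about 1.5 N of friction and stays where it is left. The guard is a clear tunnel, open at its two y ends, 136 (x) x 116 (y) mm, its top 179 mm above the table; it covers the crank completely when shut.
- guard_handle (a point): Middle of the top edge of the guard's handle, a black upright fin on the middle of the guard's top: 12 mm thick along the press's y, 60 mm long along its x, 33 mm high (top edge 216 mm above the table). Axes parallel to the press's.
- spindle_feed (a joint): How far the thread has carried the spindle down, m: 6 mm a turn forward (clockwise from above); 0 at the thread's start, where it drops in, 0.006 is one turn past it. The drop itself is not counted. It starts on top of the thread 0.6 to 1.8 rad forward of the drop; forward it binds ever tighter from 2.3 rad. Springy back stop 0.5 rad behind the drop. Once dropped in it turns freely to 7.3 rad past the drop.
- spindle_drop (a joint): How far the spindle has dropped into the thread, m: 0 on top of the first thread, 0.006 dropped in. It drops by its own weight (about 3.5 N) unless held up: a gripper holding the knob firmly keeps it from dropping until the grip is eased or lowered 6 mm. Once in and turned forward it cannot be lifted out (0.6 mm play). Turning friction about 0.05 N m; it stays where it is left.
- spindle_top (a point): Middle of the flat top of the spindle's hub, on its axis; 127 to 129 mm above the table at the start; climbs or sinks 0.95 mm a rad, and sinks 6 mm in the drop. Turns with the spindle. Hub 28 mm across; the steel crank arm, 14 mm wide, ends 41 mm from the axis and has its top 2.5 mm below this point.
- crank_knob: The crank's knob, an upright black cylinder 20 mm across and 38 mm high that spins freely on its pin, its axis 32 mm from the spindle's axis. Origin at the middle of its underside, 0.5 mm above the crank arm's top; z up. It spins in the crank, so its yaw says nothing of the crank; the crank points from spindle_top to here.
- sanding_block: Bystander: loose brown cork sanding block, 57x97x28 mm, lying; origin at the centre of its underside.
- wood_disc: Bystander: loose plain wooden disc, 60 mm across, 12 mm thick, lying; origin at the centre of its underside.
- wood_heart: Bystander: loose plain wooden heart, 64x70x10 mm, lying; origin at the centre of its underside.

How it is judged:
On the way, in this order (a step that is already met when the one before it is completed fails the run):
1. the guard is slid fully open, the spindle still lying on top of the first thread (value of joint guard above 0.185 m and value of joint spindle_drop below 0.002 m), for 0.2 s.
2. the crank is turned backward until the spindle has dropped into the thread (value of joint spindle_feed below 0.0003 m and value of joint spindle_drop above 0.0045 m), for 0.1 s.
3. the spindle is turned forward one full turn in the thread (value of joint spindle_feed between 0.0052 and 0.0067 m and value of joint spindle_drop above 0.0045 m), for 0.2 s.
At the end, for the whole second after the job is handed in: The guard is open (at least 0.18 m); the spindle has dropped in (over 4.5 mm) and stands about one turn forward of the drop (feed 5.2 to 6.7 mm: up to 50 degrees short, 40 over), the knob moving slower than 10 mm/s; the fingers still hold the knob with over 4 N (all of step 3 and value of joint guard above 0.18 m and linear speed of crank_knob below 0.01 m/s and contact force between the fingers and crank_knob above 4 N); the arm keeps its last pose, push and grip.
It fails at once if the sanding block is shoved more than 30 mm (distance of sanding_block from where it was at the start of the episode above 0.03 m).
It fails at once if the wood disc is shoved more than 30 mm (distance of wood_disc from where it was at the start of the episode above 0.03 m).
It fails at once if the wood heart is shoved more than 30 mm (distance of wood_heart from where it was at the start of the episode above 0.03 m).
It also fails if it takes over 67 s, if anything falls off the work surface, if the arm or the gripper's body presses on something with over 40 N, if the wrist force passes 120 N, or if a joint passes its speed limit or range.

### The arm

A 6-joint arm with a two-finger parallel gripper is mounted at the origin on the work surface; the furniture and walls round the work are solid. World frame = base frame: x ahead of the robot, y to its left, z up, the work surface at z = 0. Lengths are in m, angles in rad, forces in N, time in s.
With the tool pointing down it reaches from about 0.225 to 0.875 m from the base axis. Payload 3.4 kg.
Tool frame: the origin (TCP) lies between the finger pads; the fingertips stand 19 mm ahead of it and the grasp point (between the pads) is the TCP; z points along the fingers, y is the line along which they close (so a half turn about z gives the same grasp; the last joint's range is limited). The gripper opens to 85 mm and grips with 20 to 120 N. Pads are 22 mm wide; open, the fingers measure 114 mm over their backs; the gripper's body (76 mm by 85 mm) begins 54 mm behind the grasp point. The pads swing forward as they close: fully open they stand 13 mm farther back than shut.
Start: joints at [1.14, 0.276, 1.505, -0, 1.361, -0.121], TCP at [0.175, 0.548, 0.25] pointing down, gripper open.
Joint ranges: [-2.89, 2.89], [-0.75, 2.08], [0.22, 2.7], [-1.18, 4.32], [0.11, 2.71], [-2.7, 2.7]. Speed limits (rad/s): [2.57, 2.57, 3.14, 3.14, 3.14, 3.14].

### API

Orientations are given as a unit quaternion [w, x, y, z].
In Python, from rig import get_state, imaging, ticket gives the robot as it stands. The module is installed in compiled form; this text tells all that it offers.
- The arm moves only by the shell command python3 -m inch 'ROWS' [FORCE]. ROWS is JSON, a list of rows, each an object with "claw": the opening, from -1 (shut) to 1 (fully open); "travel": the shift along the world's x, y, z in units of 200 mm (1.0 is 200 mm), a list of three; "turn": the turn about the world's z in units of 180 degrees (1.0 is 180 degrees). A call has 1 to 5 rows; each row is the pose to reach, as a shift and turn from the pose commanded when the call began, turning the shorter way round; what a row does not reach only later rows make up. A row lasts 1/10 s, in which the tool goes at most 50 mm and 8.59 degrees, less where a joint would pass 70% of its speed; a pose out of reach is approached as far as the arm can. A call with a number of a shift or a turn outside -1 to 1 is refused whole. A call with a gripper value outside its range is refused whole. The fingers move at their own pace and stop on an object; FORCE is the grip in N (left out, the last holds). Time passes only in rows, so rows that repeat a pose let the fingers close. It gives the time, the measured TCP pose, the force, the opening and the grip force at its end, in the units of the state.
- get_state(): the state, without advancing time (a new reading comes with each control period).
- imaging.get_image(name): name is "scene" or "side" or "wrist"; returns the picture (400x640x3 uint8, red, green, blue); there is no depth.
- imaging.camera_params(name): a dict with "camera_matrix" (3x3 intrinsics, pixels), "cam_to_world" (4x4, takes a point from camera to world coordinates); the wrist camera has in their place "T_tool_cam" (4x4, takes a point from camera to tool coordinates, whose origin is the TCP and whose axes are the flange's). Camera axes: x right, y down, z forward; pixel columns grow to the right and rows downward; lengths in m; the calibration is good to about 2 mm. A picture is of the moment at which its call begins: read the wrist's pose just before it. camera_params takes no time and is no camera call.
- ticket.sign_off(): hands the job in; it is judged then, once.
The state is a dict: "clock": time; "qpos": joint angles; "qd": joint speeds; "effort": joint torques, N m; "position": TCP position; "ee_rot": TCP orientation; "contact_force": force on the tool from outside, world axes, zero at the start; "moment": the same for the moment, N m; "width": finger opening in m; "gripper_force": force on a finger pad.
Only numpy, scipy, OpenCV 4.12 (cv2) and the standard library are available. Lean on these libraries where they do the work, as an engineer would, in place of code of your own. Each camera call takes 0.05 s, during which the arm holds its last target. There are 200 camera calls.

## Working session

There is one attempt and no reset: what is moved stays moved. The work goes in short steps, Python scripts to look and compute and a shell command to move; the robot and the scene stay as the last step left them, time stands still between calls to the robot, and variables do not carry over. Pictures are saved under pics/ and viewed, at most 10 in all, crops included, and the job is handed in when it is done.

```bash
mkdir -p pics
cat > h.py <<'E'
import numpy as np, cv2
from rig import get_state, imaging
from scipy.spatial.transform import Rotation as R
def cam(name):
    s=get_state(); p=imaging.camera_params(name); K=np.array(p["camera_matrix"])
    if "cam_to_world" in p: T=np.array(p["cam_to_world"])
    else:
        q=s["ee_rot"]; W=np.eye(4); W[:3,:3]=R.from_quat([q[1],q[2],q[3],q[0]]).as_matrix(); W[:3,3]=s["position"]
        T=W@np.array(p["T_tool_cam"])
    return K,T
def grab(name,fn):
    c=cam(name); im=imaging.get_image(name); cv2.imwrite("pics/"+fn,np.array(im)[:,:,::-1]); np.savez("pics/"+fn+".npz",K=c[0],T=c[1]); return im,c
def ray(c,uv,z):
    K,T=c; d=T[:3,:3]@np.linalg.solve(K,[uv[0],uv[1],1]); o=T[:3,3]
    return o+d*(z-o[2])/d[2]
def proj(c,X):
    K,T=c; x=K@(T[:3,:3].T@(np.array(X)-T[:3,3])); return x[:2]/x[2]
def load(fn):
    d=np.load("pics/"+fn+".npz"); return d["K"],d["T"]
E
python3 - <<'E'
from h import *
for n in("scene","side","wrist"):
    im,c=grab(n,n+"0.png"); print(n,c[0].round(1).tolist(),c[1].round(3).tolist())
a=[cv2.imread(f"pics/{n}0.png") for n in("scene","side")]
print(get_state())
E
```

```text
scene [[464.1, 0.0, 318.2], [0.0, 464.1, 202.4], [0.0, 0.0, 1.0]] [[0.587, -0.584, 0.56, -0.275], [-0.809, -0.439, 0.391, -0.512], [0.017, -0.683, -0.73, 1.108], [0.0, 0.0, 0.0, 1.0]]
side [[497.2, 0.0, 322.2], [0.0, 497.2, 195.2], [0.0, 0.0, 1.0]] [[0.998, -0.033, 0.05, 0.422], [-0.06, -0.558, 0.828, -1.205], [0.0, -0.829, -0.559, 0.971], [0.0, 0.0, 0.0, 1.0]]
wrist [[354.5, 0.0, 317.3], [0.0, 354.5, 202.5], [0.0, 0.0, 1.0]] [[0.305, 0.905, 0.296, 0.1], [0.952, -0.29, -0.096, 0.571], [-0.001, 0.312, -0.95, 0.373], [0.0, 0.0, 0.0, 1.0]]
{'clock': 0.15, 'qpos': array([ 1.14003176e+00,  2.76463230e-01,  1.50581522e+00, -4.13348505e-05,
        1.36071807e+00, -1.21002222e-01]), 'qd': array([ 0.00087191, -0.00243435, -0.00348324, -0.00075068, -0.00238395,
        0.00058208]), 'effort': array([ 7.75110711e-04, -4.17140222e+01, -2.46033007e+01, -2.12277878e-04,
        7.61047384e-03,  3.00626127e-06]), 'position': array([0.17514642, 0.5472966 , 0.24964152]), 'ee_rot': array([-1.71758362e-04,  1.54258387e-01,  9.88030292e-01, -6.80893327e-04]), 'contact_force': array([-0.39570507, -0.21959693,  0.37822273]), 'moment': array([ 0.02110813, -0.01934037, -0.00783828]), 'gripper_force': 0.0, 'width': 0.08559871266034544}
```

View pics/scene0.png

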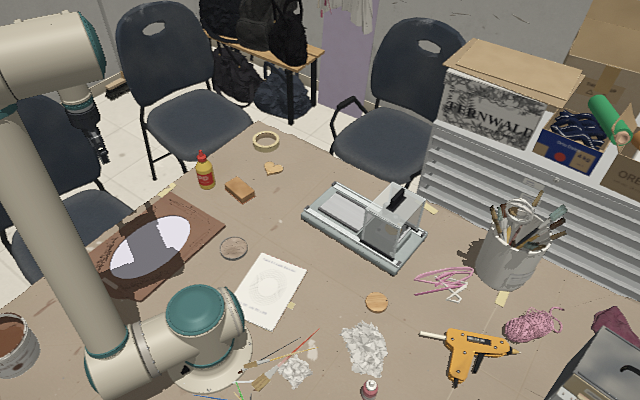

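View pics/side0.png

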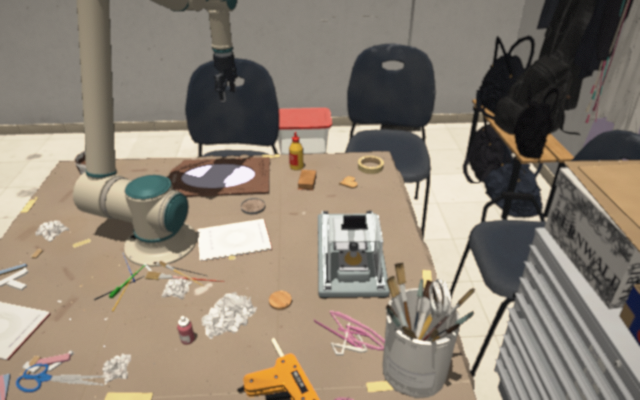

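The scene view shows the press with base corners at about (301,214), (337,183), (427,234) and (398,272), and the black fin near (397,193). In the side view the fin is near (354,221) and the base's front edge runs from (318,294) to (386,294). I'll measure the fin and the base corners.

Run:
```python
from h import *
S=cv2.imread("pics/scene0.png"); D=cv2.imread("pics/side0.png"); cs,cd=load("scene0.png"),load("side0.png")
def blob(im,x0,y0,x1,y1):
    m=(im[y0:y1,x0:x1].max(2)<55).astype(np.uint8)
    n,l,st,ce=cv2.connectedComponentsWithStats(m); i=1+st[1:,4].argmax()
    print(st[i]+[x0,y0,0,0,0],ce[i]+[x0,y0]); return ce[i]+[x0,y0]
a=blob(S,370,175,420,215); b=blob(D,335,208,375,235)
def tri(a,b):
    A=[];B=[]
    for c,u in((cs,a),(cd,b)):
        K,T=c; d=T[:3,:3]@np.linalg.solve(K,[*u,1]); d/=np.linalg.norm(d); P=np.eye(3)-np.outer(d,d); A.append(P);B.append(P@T[:3,3])
    return np.linalg.solve(sum(A),sum(B))
print("fin centre",tri(a,b), "(z should be ~.2)")
for u in((301,214),(337,183),(427,234),(398,272)): print(u,ray(cs,u,.03).round(3))
for u in((318,294),(386,294)): print("side",u,ray(cd,u,.02).round(3))
cv2.imwrite("pics/m.png",np.hstack([cv2.resize(S[170:285,290:440],None,fx=2.6,fy=2.6,interpolation=2),cv2.resize(D[200:315,305:455],None,fx=2.6,fy=2.6,interpolation=2)]))
```

```text
[387 188  19  24 194] [396.25257732 200.1185567 ]
[342 216  24  13 254] [354.12204724 222.11811024]
fin centre [ 0.56455911 -0.18570397  0.19277718] (z should be ~.2)
(301, 214) [0.48  0.078 0.03 ]
(337, 183) [0.66  0.066 0.03 ]
(427, 234) [ 0.643 -0.273  0.03 ]
(398, 272) [ 0.47  -0.271  0.03 ]
side (318, 294) [ 0.468 -0.262  0.02 ]
side (386, 294) [ 0.647 -0.273  0.02 ]
```

View pics/m.png

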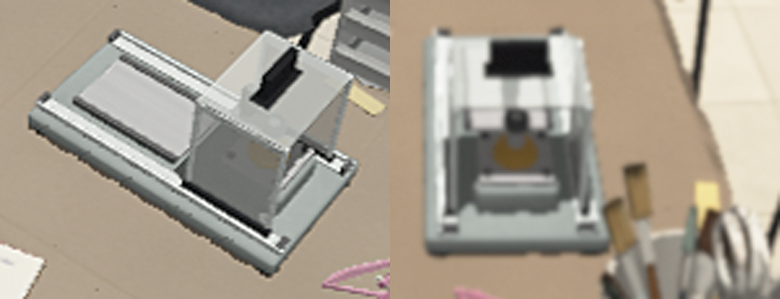

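The fin's centre triangulates to about (0.565, -0.186, 0.193), which fits its given height. The base corners give the press's y axis at about 87.8° and its axis near (0.562, -0.192). I'll move above the fin, with the fingers closing along the press's y.

```bash
python3 -m inch '[{"claw":1,"travel":[0.48,-0.9,0.25],"turn":0.086},{"claw":1,"travel":[0.48,-0.9,0.25],"turn":0.086},{"claw":1,"travel":[0.48,-0.9,0.25],"turn":0.086},{"claw":1,"travel":[0.48,-0.9,0.25],"turn":0.086},{"claw":1,"travel":[0.48,-0.9,0.25],"turn":0.086}]'
for i in 1 2; do python3 -m inch '[{"claw":1,"travel":[0.48,-0.9,0],"turn":0},{"claw":1,"travel":[0.48,-0.9,0],"turn":0},{"claw":1,"travel":[0.48,-0.9,0],"turn":0},{"claw":1,"travel":[0.48,-0.9,0],"turn":0},{"claw":1,"travel":[0.48,-0.9,0],"turn":0}]'; done
python3 -m inch '[{"claw":1,"travel":[0.35,-0.65,0],"turn":0},{"claw":1,"travel":[0.35,-0.65,0],"turn":0},{"claw":1,"travel":[0.35,-0.65,0],"turn":0},{"claw":1,"travel":[0.35,-0.65,0],"turn":0},{"claw":1,"travel":[0.35,-0.65,0],"turn":0}]'
python3 - <<'E'
from h import *
s=get_state();print(s["position"],s["ee_rot"]); grab("wrist","w1.png")
E
```

```text
clock: 0.65
position: [0.273, 0.3642, 0.3016]
ee_rot: [0.001, 0.022, 1.0, -0.0]
contact_force: [-0.1, 1.6, 0.1]
width: 0.0852
gripper_force: 0.0
clock: 1.15
position: [0.3697, 0.1836, 0.3001]
ee_rot: [0.001, 0.024, 1.0, -0.001]
contact_force: [-1.2, 0.8, -0.5]
width: 0.0856
gripper_force: 0.0
clock: 1.65
position: [0.4662, 0.004, 0.2996]
ee_rot: [0.0, 0.022, 1.0, -0.001]
contact_force: [-0.1, 1.2, 0.2]
width: 0.0855
gripper_force: 0.0
clock: 2.15
position: [0.5336, -0.1213, 0.2993]
ee_rot: [-0.001, 0.02, 1.0, 0.001]
contact_force: [-0.0, 0.7, 0.3]
width: 0.0858
gripper_force: 0.0
[ 0.53358116 -0.12134232  0.29926319] [-0.0010337   0.02008112  0.99979715  0.00116061]
```

View pics/w1.png

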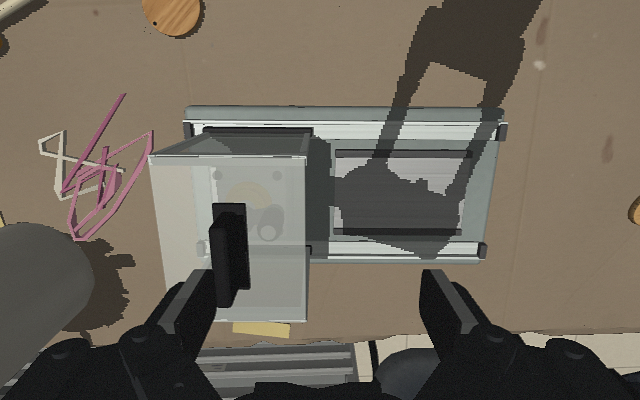

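The wrist view shows the fin's top face at about x 211–237, y 204–308, with the disc at (172,15). The guard's far edge is near x 308, and the crank is visible through the plastic with its knob around (270,225).

Run:
```python
from h import *
c=load("w1.png"); im=cv2.imread("pics/w1.png")
for u in((224,258),(211,204),(215,308),(237,306),(247,204),(249,288)): print(u,ray(c,u,.216).round(4),ray(c,u,.183).round(4))
cv2.imwrite("pics/m2.png",cv2.convertScaleAbs(cv2.resize(im[140:330,140:330],None,fx=3,fy=3,interpolation=2),alpha=2.2))
```

```text
(224, 258) [ 0.5576 -0.183   0.216 ] [ 0.5739 -0.1932  0.183 ]
(211, 204) [ 0.5207 -0.1864  0.216 ] [ 0.5312 -0.1972  0.183 ]
(215, 308) [ 0.5947 -0.1936  0.216 ] [ 0.617  -0.2056  0.183 ]
(237, 306) [ 0.5938 -0.1786  0.216 ] [ 0.6159 -0.1881  0.183 ]
(247, 204) [ 0.5216 -0.1644  0.216 ] [ 0.5322 -0.1717  0.183 ]
(249, 288) [ 0.5802 -0.1691  0.216 ] [ 0.6002 -0.1771  0.183 ]
```

View pics/m2.png

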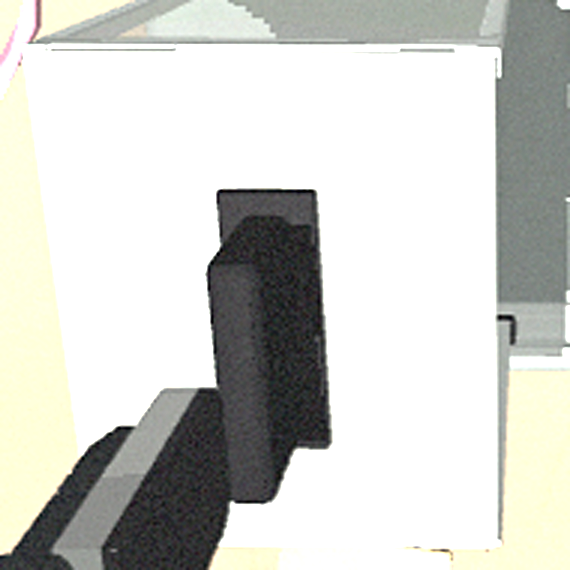

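The crop shows the fin's top-face corners at about (209,228), (226,228), (232,307) and (217,307). The centre comes out at about (0.564, -0.186), which agrees with the triangulation. I'll descend and grip.

```bash
python3 -m inch '[{"claw":1,"travel":[0.15,-0.32,0],"turn":0},{"claw":1,"travel":[0.15,-0.32,0],"turn":0},{"claw":1,"travel":[0.15,-0.32,-0.2],"turn":0},{"claw":1,"travel":[0.15,-0.32,-0.4],"turn":0},{"claw":1,"travel":[0.15,-0.32,-0.46],"turn":0}]' 25
python3 -m inch '[{"claw":0,"travel":[0,0,0],"turn":0},{"claw":-0.5,"travel":[0,0,0],"turn":0},{"claw":-1,"travel":[0,0,0],"turn":0},{"claw":-1,"travel":[0,0,0],"turn":0},{"claw":-1,"travel":[0,0,0],"turn":0}]' 25
python3 -m inch '[{"claw":-1,"travel":[0,0,0],"turn":0},{"claw":-1,"travel":[0,0,0],"turn":0},{"claw":-1,"travel":[0,0,0],"turn":0}]' 25
```

```text
clock: 2.7
position: [0.5605, -0.1829, 0.2045]
ee_rot: [-0.004, 0.019, 1.0, 0.002]
contact_force: [-0.1, 1.3, 0.3]
width: 0.0857
gripper_force: 0.0
clock: 3.2
position: [0.5639, -0.1865, 0.2096]
ee_rot: [0.001, 0.02, 1.0, -0.0]
contact_force: [-0.3, -0.6, -0.4]
width: 0.0121
gripper_force: 0.0
clock: 3.5
position: [0.5638, -0.1865, 0.2096]
ee_rot: [0.001, 0.02, 1.0, -0.0]
contact_force: [-0.7, 0.6, 5.6]
width: 0.0115
gripper_force: 27.6
```

```bash
python3 -m inch '[{"claw":-1,"travel":[0.01,0.15,0],"turn":0},{"claw":-1,"travel":[0.015,0.35,0],"turn":0},{"claw":-1,"travel":[0.025,0.55,0],"turn":0},{"claw":-1,"travel":[0.03,0.75,0],"turn":0},{"claw":-1,"travel":[0.04,0.9,0],"turn":0}]'
python3 -m inch '[{"claw":-1,"travel":[0.003,0.06,0],"turn":0},{"claw":-1,"travel":[0.003,0.08,0],"turn":0},{"claw":-1,"travel":[0.003,0.09,0],"turn":0},{"claw":-1,"travel":[0.003,0.09,0],"turn":0}]'
```

```text
clock: 4.0
position: [0.5723, -0.0055, 0.2097]
ee_rot: [0.002, 0.02, 1.0, -0.001]
contact_force: [0.2, -3.3, 3.9]
width: 0.0114
gripper_force: 27.6
clock: 4.4
position: [0.5729, 0.0069, 0.2097]
ee_rot: [0.001, 0.02, 1.0, -0.005]
contact_force: [-0.3, -11.2, 5.9]
width: 0.0112
gripper_force: 29.0
```

Gripped at 11.5 mm and slid 193 mm, with an 11 N rise at the end stop. I'll release, lift and look at the crank.

```bash
python3 -m inch '[{"claw":0,"travel":[0,-0.02,0],"turn":0},{"claw":0.6,"travel":[0,-0.02,0],"turn":0},{"claw":0.8,"travel":[0,-0.02,0],"turn":0},{"claw":0.8,"travel":[0,-0.02,0.2],"turn":0},{"claw":0.8,"travel":[0,-0.02,0.42],"turn":0}]'
python3 -m inch '[{"claw":0.5,"travel":[-0.1,-1,0],"turn":0},{"claw":0.5,"travel":[-0.1,-1,0],"turn":0},{"claw":0.5,"travel":[-0.1,-1,0],"turn":0},{"claw":0.5,"travel":[-0.1,-1,0],"turn":0},{"claw":0.5,"travel":[-0.1,-1,0],"turn":0}]'
python3 -m inch '[{"claw":0.5,"travel":[0,0,0],"turn":0},{"claw":0.5,"travel":[0,0,0],"turn":0}]'
python3 - <<'E'
from h import *
im,c=grab("wrist","w2.png"); grab("side","s2.png");grab("scene","c2.png")
cv2.imwrite("pics/m3.png",np.hstack([cv2.imread("pics/w2.png")[:,60:500],cv2.resize(cv2.imread("pics/s2.png")[190:315,300:405],None,fx=3.2,fy=3.2)]))
print(proj(c,[.564,-.193,.128]),proj(load("side0.png"),[.564,-.193,.128]))
E
```

```text
clock: 4.9
position: [0.5706, 0.0081, 0.291]
ee_rot: [-0.003, 0.02, 1.0, 0.001]
contact_force: [2.1, -0.1, 1.1]
width: 0.0767
gripper_force: 0.0
clock: 5.4
position: [0.5512, -0.1981, 0.2915]
ee_rot: [-0.001, 0.023, 1.0, -0.001]
contact_force: [0.3, 0.8, -0.3]
width: 0.0637
gripper_force: 0.0
clock: 5.6
position: [0.5519, -0.1912, 0.292]
ee_rot: [-0.0, 0.02, 1.0, 0.001]
contact_force: [0.1, 0.7, 0.0]
width: 0.064
gripper_force: 0.0
[316.20392585 198.91833955] [352.79514484 244.16655007]
```

View pics/m3.png

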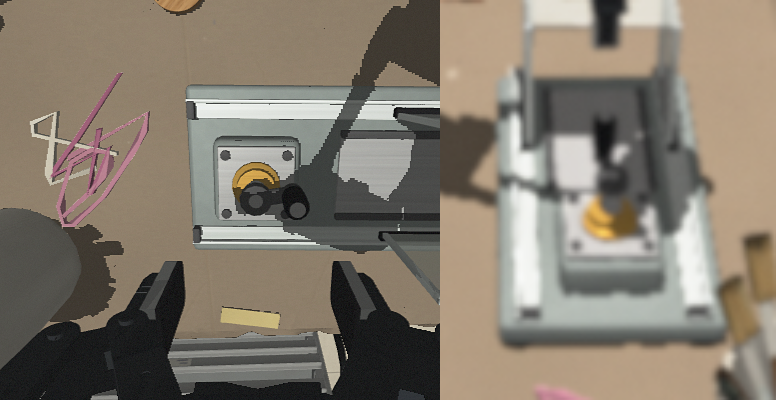

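The hub top shows at wrist pixel (316,198), exactly where the axis estimate projects. The knob is near (353,203), with the crank pointing about +y. A zoom will sharpen the knob's position.

Run:
```python
from h import *
im=cv2.imread("pics/w2.png"); c=load("w2.png")
cv2.imwrite("pics/m4.png",cv2.convertScaleAbs(cv2.resize(im[150:240,270:390],None,fx=6,fy=6,interpolation=2),alpha=2.5))
for u in((316,198),(356,209),(358,210)): print(u,ray(c,u,.128).round(4),ray(c,u,.164).round(4))
```

```text
(316, 198) [ 0.5632 -0.1931  0.128 ] [ 0.5519 -0.1926  0.164 ]
(356, 209) [ 0.5744 -0.1593  0.128 ] [ 0.5617 -0.163   0.164 ]
(358, 210) [ 0.5754 -0.1576  0.128 ] [ 0.5626 -0.1615  0.164 ]
```

View pics/m4.png

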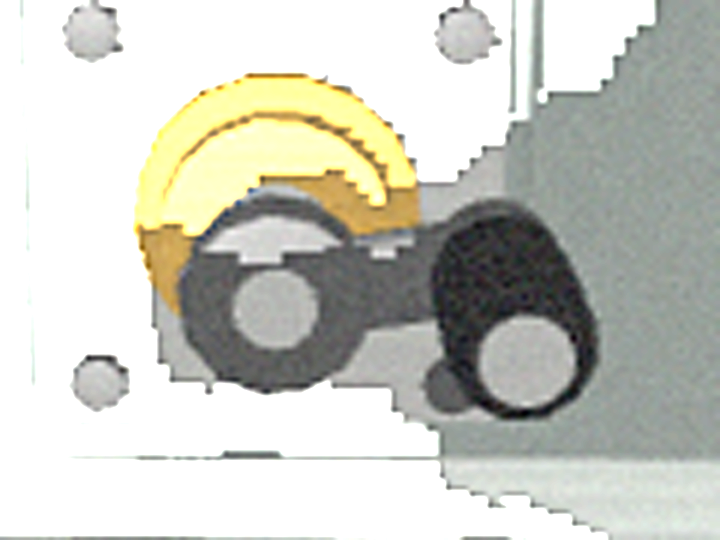

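The hub centre is at pixel (315.7,201.7) and the knob's top at (357.8,210). That gives the axis at (0.566,-0.193) and the knob at (0.5626,-0.1615), a radius of 32.0 mm as specified, with the crank at about 96°. I'll descend and grip.

```bash
python3 -m inch '[{"claw":0.5,"travel":[0.053,0.148,0],"turn":0},{"claw":0.5,"travel":[0.053,0.148,-0.2],"turn":0},{"claw":0.5,"travel":[0.053,0.148,-0.4],"turn":0},{"claw":0.5,"travel":[0.053,0.148,-0.6],"turn":0},{"claw":0.3,"travel":[0.053,0.148,-0.7],"turn":0}]' 25
python3 -m inch '[{"claw":0,"travel":[0,0,0],"turn":0},{"claw":-0.3,"travel":[0,0,0],"turn":0},{"claw":-1,"travel":[0,0,0],"turn":0},{"claw":-1,"travel":[0,0,0],"turn":0},{"claw":-1,"travel":[0,0,0],"turn":0}]' 25
python3 -m inch '[{"claw":-1,"travel":[0,0,0],"turn":0},{"claw":-1,"travel":[0,0,0],"turn":0}]' 25
python3 - <<'E'
import numpy as np
# offsets in units from 96.1deg, backward
a0=np.radians(96.1);r=.16
for d in range(10,140,10):
    a=a0+np.radians(d);print(d,np.round([r*(np.cos(a)-np.cos(a0)),r*(np.sin(a)-np.sin(a0)),.00095/.2*np.radians(d)],3))
E
```

```text
clock: 6.25
position: [0.5607, -0.1604, 0.149]
ee_rot: [-0.003, 0.019, 1.0, 0.001]
contact_force: [0.5, 0.7, -1.1]
width: 0.0557
gripper_force: 0.0
clock: 6.75
position: [0.5637, -0.162, 0.1541]
ee_rot: [0.002, 0.02, 1.0, 0.0]
contact_force: [-0.1, 4.0, 4.8]
width: 0.0186
gripper_force: 27.3
clock: 6.95
position: [0.5637, -0.162, 0.154]
ee_rot: [0.002, 0.02, 1.0, 0.001]
contact_force: [1.2, 6.0, 7.0]
width: 0.0187
gripper_force: 27.6
10 [-0.027 -0.005  0.001]
20 [-0.053 -0.015  0.002]
30 [-0.077 -0.03   0.002]
40 [-0.098 -0.048  0.003]
50 [-0.116 -0.07   0.004]
60 [-0.129 -0.094  0.005]
70 [-0.138 -0.121  0.006]
80 [-0.143 -0.148  0.007]
90 [-0.142 -0.176  0.007]
100 [-0.137 -0.203  0.008]
110 [-0.127 -0.229  0.009]
120 [-0.112 -0.253  0.01 ]
130 [-0.094 -0.274  0.011]
```

```bash
python3 -m inch '[{"claw":-1,"travel":[-0.027,-0.005,0.001],"turn":0},{"claw":-1,"travel":[-0.053,-0.015,0.002],"turn":0},{"claw":-1,"travel":[-0.077,-0.03,0.002],"turn":0},{"claw":-1,"travel":[-0.077,-0.03,0.002],"turn":0}]'
python3 -m inch '[{"claw":-1,"travel":[-0.021,-0.018,0.001],"turn":0},{"claw":-1,"travel":[-0.039,-0.04,0.002],"turn":0},{"claw":-1,"travel":[-0.039,-0.04,0.002],"turn":0},{"claw":-1,"travel":[-0.039,-0.04,0.002],"turn":0}]'
```

```text
clock: 7.35
position: [0.5484, -0.168, 0.1545]
ee_rot: [0.002, 0.02, 1.0, 0.001]
contact_force: [2.2, 6.2, 5.5]
width: 0.0184
gripper_force: 27.7
clock: 7.75
position: [0.5402, -0.1765, 0.1545]
ee_rot: [0.001, 0.02, 1.0, 0.0]
contact_force: [1.0, 5.3, 7.1]
width: 0.0186
gripper_force: 27.7
```

```bash
python3 -m inch '[{"claw":-1,"travel":[-0.013,-0.024,0.001],"turn":0},{"claw":-1,"travel":[-0.013,-0.024,0.001],"turn":0},{"claw":-1,"travel":[-0.013,-0.024,0.001],"turn":0}]'
python3 -m inch '[{"claw":-1,"travel":[-0.009,-0.027,0.001],"turn":0},{"claw":-1,"travel":[-0.009,-0.027,0.001],"turn":0},{"claw":-1,"travel":[-0.009,-0.027,0.001],"turn":0}]'
```

```text
clock: 8.05
position: [0.5373, -0.1827, 0.1529]
ee_rot: [0.001, 0.02, 1.0, -0.001]
contact_force: [4.4, -0.8, -4.6]
width: 0.0186
gripper_force: 26.4
clock: 8.35
position: [0.5357, -0.1878, 0.1533]
ee_rot: [0.001, 0.02, 1.0, -0.001]
contact_force: [5.6, -0.3, -4.8]
width: 0.0188
gripper_force: 26.4
```

Fz swung from +7 to -4.7 N between 50° and 60° back, so the gripper is now carrying the spindle's weight past the drop. I'll ease the grip, lower 6 mm, regrip and check by camera.

```bash
python3 -m inch '[{"claw":-0.3,"travel":[0,0,0],"turn":0},{"claw":-0.3,"travel":[0,0,0],"turn":0},{"claw":-0.3,"travel":[0,0,0],"turn":0},{"claw":-0.3,"travel":[0,0,0],"turn":0}]'
python3 - <<'E'
from h import *
for n in("wrist","side","scene"): grab(n,n+"3.png")
c=load("wrist3.png"); 
for z in(.164,.158): print(z,proj(c,[.5347,-.1853,z]),proj(load("side3.png"),[.5347,-.1853,z]))
cv2.imwrite("pics/m5.png",np.hstack([cv2.convertScaleAbs(cv2.resize(cv2.imread("pics/wrist3.png")[100:320,210:430],None,fx=1.8,fy=1.8),alpha=1.5),cv2.resize(cv2.imread("pics/side3.png")[210:290,310:390],None,fx=4.95,fy=4.95)]))
E
```

```text
clock: 8.75
position: [0.5344, -0.1869, 0.1536]
ee_rot: [-0.0, 0.02, 1.0, 0.0]
contact_force: [0.9, 0.4, -0.8]
width: 0.0301
gripper_force: 0.0
0.164 [323.34623634 309.81977672] [341.79719582 232.06190292]
0.158 [323.09630941 300.54873357] [341.74650513 233.86374143]
```

View pics/m5.png

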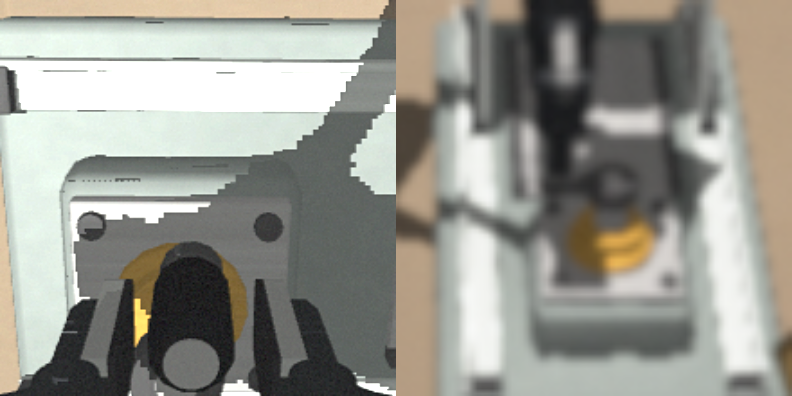

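The knob's top appears at wrist pixel (315.6,300.6), which matches a knob top at 0.158 m (predicted row 300.5) and not 0.164 m. The weight has also left the gripper, so the spindle has dropped in. The drop angle is about 151° and the crank now stands near 171°. I'll lower and regrip.

```bash
python3 -m inch '[{"claw":-0.3,"travel":[0,-0.012,-0.033],"turn":0},{"claw":-0.3,"travel":[0,-0.012,-0.033],"turn":0},{"claw":-1,"travel":[0,-0.012,-0.033],"turn":0},{"claw":-1,"travel":[0,-0.012,-0.033],"turn":0},{"claw":-1,"travel":[0,-0.012,-0.033],"turn":0}]' 25
python3 - <<'E'
import numpy as np
from h import get_state
p=get_state()["position"];v=p[:2]-[.566,-.193];print(p,np.linalg.norm(v),np.degrees(np.arctan2(v[1],v[0])))
a0=172
for k in range(4):
  b=a0-k*100
  for d in range(20,101,20):
    a=np.radians([b,b-d]);print(b-d,(.16*np.round([np.diff(np.cos(a))[0],np.diff(np.sin(a))[0],],4)).round(3),np.round(-.00095/.2*np.radians(d),3))
E
```

```text
clock: 9.4
position: [0.5347, -0.1891, 0.1467]
ee_rot: [-0.0, 0.02, 1.0, 0.0]
contact_force: [0.1, 0.6, -1.3]
width: 0.0186
gripper_force: 27.8
[ 0.53465781 -0.18909385  0.14667801] 0.03158466275335794 172.89591104918443
152 [0.017 0.053] -0.002
132 [0.051 0.097] -0.003
112 [0.099 0.126] -0.005
92 [0.153 0.138] -0.007
72 [0.208 0.13 ] -0.008
52 [ 0.049 -0.026] -0.002
32 [ 0.086 -0.067] -0.003
12 [ 0.107 -0.119] -0.005
-8 [ 0.109 -0.174] -0.007
-28 [ 0.092 -0.227] -0.008
-48 [-0.034 -0.044] -0.002
-68 [-0.081 -0.073] -0.003
-88 [-0.136 -0.085] -0.005
-108 [-0.191 -0.077] -0.007
-128 [-0.24  -0.051] -0.008
-148 [-0.037  0.041] -0.002
-168 [-0.058  0.093] -0.003
-188 [-0.06   0.148] -0.005
-208 [-0.043  0.201] -0.007
-228 [-0.009  0.245] -0.008
```

```bash
python3 -m inch '[{"claw":-1,"travel":[0.017,0.053,-0.002],"turn":0},{"claw":-1,"travel":[0.051,0.097,-0.003],"turn":0},{"claw":-1,"travel":[0.099,0.126,-0.005],"turn":0},{"claw":-1,"travel":[0.153,0.138,-0.007],"turn":0},{"claw":-1,"travel":[0.208,0.13,-0.008],"turn":0}]'
python3 -m inch '[{"claw":-1,"travel":[0,0,0],"turn":0}]'
```

```text
clock: 9.9
position: [0.5769, -0.1627, 0.145]
ee_rot: [-0.001, 0.019, 1.0, -0.0]
contact_force: [-4.0, -4.3, -2.0]
width: 0.0187
gripper_force: 27.6
clock: 10.0
position: [0.5785, -0.1637, 0.145]
ee_rot: [0.001, 0.019, 1.0, -0.0]
contact_force: [0.0, -2.8, -2.3]
width: 0.0185
gripper_force: 27.7
```

Forces are low, so I'll carry on.

```bash
python3 -m inch '[{"claw":-1,"travel":[0.049,-0.026,-0.002],"turn":0},{"claw":-1,"travel":[0.086,-0.067,-0.003],"turn":0},{"claw":-1,"travel":[0.107,-0.119,-0.005],"turn":0},{"claw":-1,"travel":[0.109,-0.174,-0.007],"turn":0},{"claw":-1,"travel":[0.092,-0.227,-0.008],"turn":0}]'
python3 -m inch '[{"claw":-1,"travel":[-0.034,-0.044,-0.002],"turn":0},{"claw":-1,"travel":[-0.081,-0.073,-0.003],"turn":0},{"claw":-1,"travel":[-0.136,-0.085,-0.005],"turn":0},{"claw":-1,"travel":[-0.191,-0.077,-0.007],"turn":0},{"claw":-1,"travel":[-0.24,-0.051,-0.008],"turn":0}]'
python3 -m inch '[{"claw":-1,"travel":[-0.037,0.041,-0.002],"turn":0},{"claw":-1,"travel":[-0.058,0.093,-0.003],"turn":0},{"claw":-1,"travel":[-0.06,0.148,-0.005],"turn":0},{"claw":-1,"travel":[-0.043,0.201,-0.007],"turn":0},{"claw":-1,"travel":[-0.043,0.201,-0.007],"turn":0}]'
python3 -m inch '[{"claw":-1,"travel":[0,0,0],"turn":0},{"claw":-1,"travel":[0,0,0],"turn":0},{"claw":-1,"travel":[0,0,0],"turn":0},{"claw":-1,"travel":[0,0,0],"turn":0}]'
python3 - <<'E'
from h import *
p=get_state()["position"];v=p[:2]-[.566,-.193];print(np.linalg.norm(v),np.degrees(np.arctan2(v[1],v[0])))
grab("wrist","w6.png"); grab("side","s6.png")
for z in(.152,.158): print(proj(load("w6.png"),[p[0],p[1],z]))
cv2.imwrite("pics/m6.png",np.hstack([cv2.convertScaleAbs(cv2.resize(cv2.imread("pics/w6.png")[100:320,210:430],None,fx=1.8,fy=1.8),alpha=1.5),cv2.resize(cv2.imread("pics/s6.png")[200:290,310:400],None,fx=4.4,fy=4.4)]))
E
```

```text
clock: 10.5
position: [0.5949, -0.2087, 0.1432]
ee_rot: [-0.0, 0.02, 1.0, 0.001]
contact_force: [-3.5, 4.9, -3.8]
width: 0.0187
gripper_force: 27.7
clock: 11.0
position: [0.5486, -0.2205, 0.1426]
ee_rot: [0.003, 0.02, 1.0, -0.001]
contact_force: [5.0, 1.1, -6.6]
width: 0.0188
gripper_force: 27.3
clock: 11.5
position: [0.5387, -0.1772, 0.1408]
ee_rot: [0.0, 0.019, 1.0, 0.0]
contact_force: [1.2, -0.7, -4.9]
width: 0.0188
gripper_force: 27.5
clock: 11.9
position: [0.5381, -0.1785, 0.1406]
ee_rot: [-0.0, 0.02, 1.0, 0.001]
contact_force: [1.3, 1.0, -4.4]
width: 0.0187
gripper_force: 27.6
0.03142826105508485 152.46543777834395
[318.9500446  310.98425749]
[319.04094872 321.23823512]
```

View pics/m6.png

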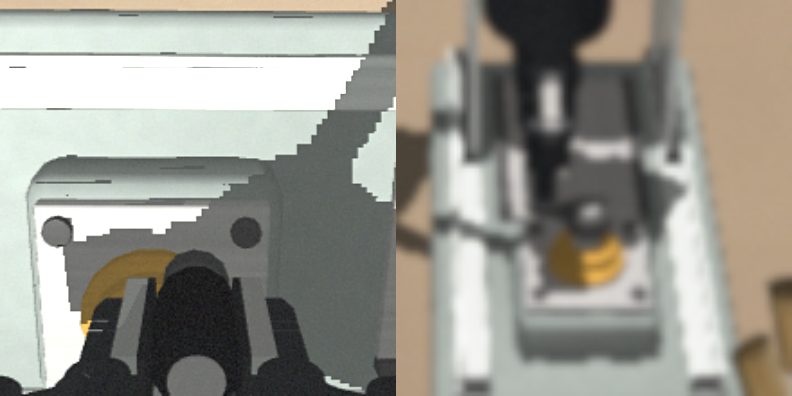

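The knob's top is at pixel (319.4,309.4), against 311 predicted for a knob top at 0.152 m. So the spindle is dropped in, one turn down, and the crank stands at 152° with a 27 N grip and no motion.

```bash
python3 -c "
from rig import ticket
print(ticket.sign_off())"
```

```text
the job is handed in; nothing more can be done
None
```

I handed the job in at about 12 s: the guard was slid to its end stop, the spindle dropped into the thread, and the crank was turned forward one full turn (to within about 10° by my estimate), with the knob still gripped at about 27 N; the sign-off gave no verdict.

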